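# Put the reading glass away in the desk chest

### The arm

A 7-joint arm with a two-finger parallel gripper is mounted at the origin on a cart in front of the work surface, level with it; the furniture and walls round the work are solid. World frame = base frame: x ahead of the robot, y to its left, z up, the work surface at z = 0. Lengths are in mm, angles in rad, forces in N, time in s.
With the tool pointing down it reaches from about 400 to 850 mm from the base axis. Payload 10.4 kg.
Tool frame: the origin (TCP) lies midway between the tips of the shut fingers; the grasp point (between the pads) lies 19 mm behind it; x points along the fingers, z is the direction in which the jaws open and shut, and the axes are right-handed (so a half turn about x gives the same grasp; the last joint's range is limited). The gripper opens to 87 mm and grips with 3 to 60 N. Pads are 19 mm wide; open, the fingers measure 117 mm over their backs; the gripper's body (75 mm by 190 mm) begins 51 mm behind the grasp point.
Start: joints at [-1.242, 0.332, -0.065, 1.46, 0.022, 1.35, -0.088], TCP at [215.356, 586.749, 222.576] pointing down, gripper open.
Joint ranges: [-2.6, 2.6], [-0.5, 2.12], [-1.47, 1.34], [0.16, 2.42], [-1.27, 4.41], [0.06, 2.06], [-2.6, 2.6]. Speed limits (rad/s): [2.22, 2.22, 2.79, 2.79, 3.14, 3.14, 3.14].

### API

Orientations are given as a unit quaternion [w, x, y, z].
In Python, from station import env gives the robot as it stands.
- The arm moves only by the shell command python3 -m inch 'ROWS'. ROWS is a JSON object of lists of equal length, an entry for each row: "offset": the shift along the tool's x, y, z in m, a list of three; "roll": the turn about the tool's x in degrees; "grip": the closure, from 0 (fully open) to 1 (shut). A call has exactly 8 rows; each row shifts and turns the commanded pose from where the row before left it, along the tool's axes as they then stand; what a row does not reach is not made up. A row lasts 1/8 s, in which the tool goes at most 62.5 mm and 10.7 degrees, less where a joint would pass 70% of its speed; a pose out of reach is approached as far as the arm can. A call with a gripper value outside its range is refused whole. The fingers move at their own pace and stop on an object; the grip force is fixed at half the most. Time passes only in rows, so rows that do not move let the fingers close, or fill a call up. It gives the time, the measured TCP pose, the force and the opening at its end, in the units of the state.
- env.observe(): the state, without advancing time (a new reading comes with each control period).
- env.camera(name): name is "side" or "top" or "wrist"; returns (picture, depth): 400x640x3 uint8, red, green, blue; 400x640 float32, mm along the optical axis (not along the pixel's ray), 0 where there is no reading.
- env.camera_info(name): a dict with "fx", "fy", "cx", "cy" (pixels), "pose" (4x4, takes a point from camera to world coordinates). Camera axes: x right, y down, z forward; pixel columns grow to the right and rows downward; lengths in mm; the calibration is good to about 2 mm. A picture is of the moment at which its call begins: read the wrist's pose just before it. camera_info takes no time and is no camera call; for the wrist camera it gives the pose at the moment of the call.
- env.job_done(): hands the job in, once; it reports no verdict.
The state is a dict: "time": time; "joint_positions": joint angles; "qd": joint speeds; "joint_efforts": joint torques, N m; "eef_pos": TCP position; "orientation": TCP orientation; "ft_force": force on the tool from outside, world axes, zero at the start; "wrist_torque": the same for the moment, N m; "grip_width": finger opening in mm.
Only numpy, scipy, OpenCV 4.12 (cv2) and the standard library are available. Lean on these libraries where they do the work, as an engineer would, in place of code of your own. Each camera call takes 0.05 s, during which the arm holds its last target.

### The job

Put the reading glass away in the small wooden chest on the desk: pull the chest's wide drawer right out to its stop, lay the glass flat and lengthwise in the empty roomy compartment without dropping it, then push the drawer fully home without slamming it. Leave the narrow drawer shut and the card case, ink bottle and blotter where they are.

Things in the scene. Friction and masses are not known exactly. Their poses are not given: they have to be found in the camera images.
- chest: Fixed low chest of dark wood, 362 mm wide, 242 deep, 96 high, with two drawers side by side. Origin: on the desk under the middle of its front face; x points from front to back, y to the left seen from the front, z up. A black book (30 mm high) and a matchbox (16 mm high) lie on its top, 80 mm or more behind the front face.
- wide_drawer (a joint): Travel of the wide drawer (left one seen from the front, front board 204 mm wide, its top edge 83 mm above the desk) in m: 0 fully home, 0.208 out on its stop. It slides along the chest's -x against about 1.5 N of friction plus 6 N per m/s and stays where it is left; starts 0 to 25 mm ajar. Only on its stop is the whole inside clear of the chest.
- wide_drawer_pull (a point): Centre of the wide drawer's pull, 60 mm above the desk, moving with it: a level brass bar 100 mm long (along the chest's y) and 10 mm thick, its axis 38 mm in front of the drawer's front face, 33 mm free behind it, on two posts each 40 mm from its middle. Axes as the chest's.
- bay (a point): Middle of the front edge of the floor of the bay (the wide drawer's empty left compartment), moving with it. The bay runs 194 mm back from it (x) and 54 mm to either side (y); floor 24 mm, outer walls' top 66 mm above the desk. To its right a divider 26 mm high, 6 thick, then a channel with a loose pen. Axes as the chest's. It lies 54 mm behind and 32 mm left of the pull's centre.
- narrow_drawer (a joint): Travel of the narrow drawer (the right one, front 114 mm wide, pull bar 71 mm long) in m: 0 shut. To be left shut.
- magnifier: Reading glass, loose, flat: lens in a brass ring and a black turned handle, 174 mm long along its y, 0.14 kg. Origin: mid-length, on its underside. Handle along y = +6 to -87 mm, up to 16 mm wide and high; grip it across (along x) some 20 mm from the origin. Ring 81 mm wide, 9 thick, y = +8 to +87 mm. Starts left or right of the drawers; either end may point forward in the bay.
- card_case: Slim silver card case, loose, 63 x 96 x 9 mm, lying flat on the desk, on the other side from the reading glass. Origin: centre of its underside. To be left alone.
- ink_bottle: Square dark ink bottle with a black cap, loose, 50 x 50 x 60 mm, at the left of the desk. Origin: centre of its underside. To be left alone.
- rocker_blotter: Wooden rocker blotter with a turned knob, loose, 64 x 108 x 72 mm, at the right of the desk. Origin: centre of its underside. To be left alone.
Things that resemble listed ones, but are neither listed nor needed, are in the scene too. What is shaped like the magnifier but green is not meant.

How it is judged (in metres and radians):
On the way, in this order (a step that is already met when the one before it is completed fails the run):
1. the wide drawer is pulled right out to its stop (within 8 mm) (value of joint wide_drawer above 0.2 m), for 0.2 s.
2. the reading glass lies flat and lengthwise in the bay of the open drawer (out by more than 150 mm), let go (x of magnifier in the frame of bay between 0.077 and 0.117 m and y of magnifier in the frame of bay between -0.03 and 0.03 m and z of magnifier in the frame of bay below 0.008 m and angle between magnifier's own z axis and vertical below 0.12 rad and angle between the y axis of magnifier and the x axis of bay, either way round below 0.3 rad and contact force between the fingers and magnifier below 0.2 N and value of joint wide_drawer above 0.15 m), for 0.3 s.
At the end, for the whole second after the job is handed in: The wide drawer is home and the narrow one shut (both within 4 mm); the reading glass is at rest, let go, flat on the floor of the bay (within 8 mm, 0.12 rad), lengthwise (within 0.3 rad, either end first), its middle within 20 mm lengthwise and 30 mm sideways of the bay's centre (value of joint each of wide_drawer, narrow_drawer below 0.004 m and x of magnifier in the frame of bay between 0.077 and 0.117 m and y of magnifier in the frame of bay between -0.03 and 0.03 m and z of magnifier in the frame of bay below 0.008 m and angle between magnifier's own z axis and vertical below 0.12 rad and angle between the y axis of magnifier and the x axis of bay, either way round below 0.3 rad and contact force between the fingers and magnifier below 0.2 N and linear speed of magnifier below 0.02 m/s); the robot touches nothing.
It fails at once if the reading glass is dropped (moves at more than 0.8 m/s while the fingers do not touch it, a fall of about 3 cm) (linear speed of magnifier above 0.8 m/s and contact force between the fingers and magnifier below 0.05 N).
It fails at once if the wide drawer is slammed (closes faster than 0.5 m/s) (velocity of joint wide_drawer below -0.5 m/s).
It fails at once if the narrow drawer is opened by more than 20 mm (value of joint narrow_drawer above 0.02 m).
It fails at once if the card case, the ink bottle or the blotter is shifted by more than 30 mm (distance of any of card_case, ink_bottle, rocker_blotter from where it was at the start of the episode above 0.03 m).
It also fails if it takes over 69 s, if anything falls off the work surface, if the arm or the gripper's body presses on something with over 40 N, if the wrist force passes 120 N, or if a joint passes its speed limit or range.

## Working session

There is one attempt and no reset: what is moved stays moved. The work goes in short steps, Python scripts to look and compute and a shell command to move; the robot and the scene stay as the last step left them, time stands still between calls to the robot, and variables do not carry over. Pictures are saved under pics/ and viewed, and the job is handed in when it is done.

```bash
ls; mkdir -p pics
python3 - <<'E'
from station import env
import cv2,numpy as np
print(env.observe())
for n in ["top","side","wrist"]:
    i=env.camera_info(n); p,d=env.camera(n)
    print(n,{k:np.round(i[k],3).tolist() for k in i})
    cv2.imwrite(f"pics/{n}0.png",p[:,:,::-1]); np.save(f"pics/{n}0.npy",d)
E
```

```text
pics
{'time': 0.0, 'joint_positions': array([-1.2416134 ,  0.33285598, -0.06468265,  1.46092358,  0.02164803,
        1.34989126, -0.08851226]), 'qd': array([ 0.00168982, -0.0005136 , -0.00055408, -0.00047389, -0.00029698,
        0.00059715, -0.00168536]), 'joint_efforts': array([-8.57825171e-07, -6.23247957e+01,  2.47950840e-02, -3.89896095e+01,
       -6.13675243e-02,  3.97311745e-02,  1.05908082e-04]), 'eef_pos': array([215.25857976, 586.36194009, 221.77230332]), 'orientation': array([ 0.5794021 , -0.40510546,  0.58015346,  0.40448082]), 'ft_force': array([0.10892063, 0.15894547, 0.16106971]), 'wrist_torque': array([-0.00972935, -0.05068481,  0.02199509]), 'grip_width': 87.41175265794162}
top {'fx': 362.789, 'fy': 362.789, 'cx': 318.859, 'cy': 202.493, 'pose': [[0.003, -0.98, 0.2, 361.82], [-1.0, -0.002, 0.006, -27.971], [-0.006, -0.2, -0.98, 981.901], [0.0, 0.0, 0.0, 1.0]]}
side {'fx': 441.761, 'fy': 441.761, 'cx': 312.44, 'cy': 195.981, 'pose': [[0.997, 0.049, -0.061, 633.206], [0.078, -0.556, 0.828, -990.592], [0.007, -0.83, -0.558, 734.212], [0.0, 0.0, 0.0, 1.0]]}
wrist {'fx': 315.325, 'fy': 315.325, 'cx': 326.397, 'cy': 199.187, 'pose': [[0.345, 0.901, 0.262, 144.772], [0.939, -0.331, -0.096, 613.137], [0.0, 0.279, -0.96, 384.089], [0.0, 0.0, 0.0, 1.0]]}
```

View pics/top0.png

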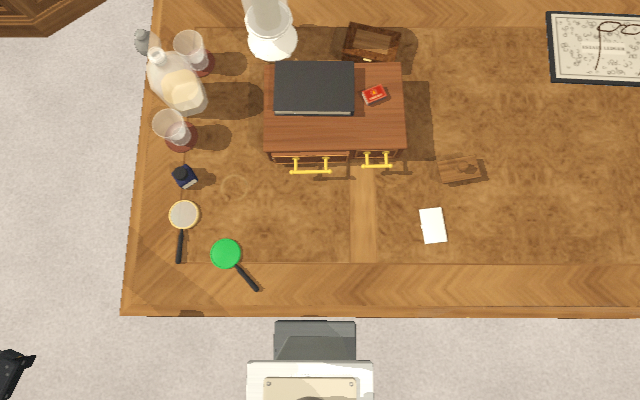

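View pics/side0.png

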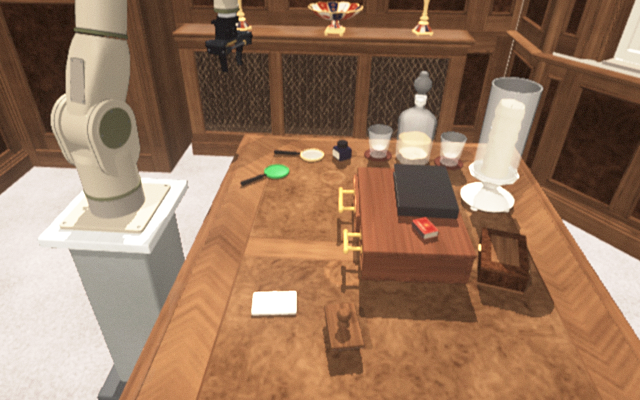

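View pics/wrist0.png

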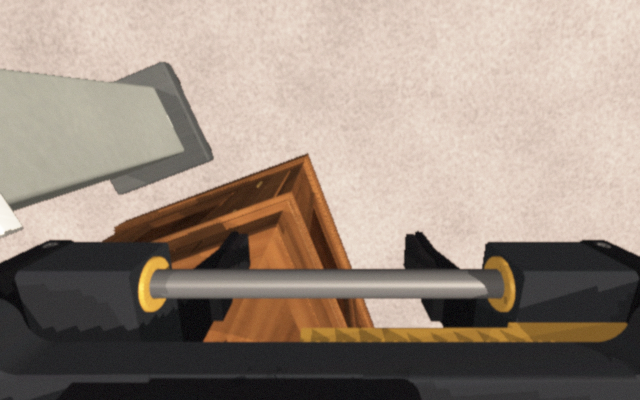

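The top view shows two glass-shaped things. One has a brass ring at (184,215) with its handle end at (179,262). The other is green, at (226,253), with its handle to (257,290). The brass one matches the description and the green one is excluded. Next I'll enlarge the views to confirm this and to read off the pull and the chest.

Run:
```python
import cv2
t=cv2.imread("pics/top0.png"); s=cv2.imread("pics/side0.png")
def c(im,n,x,y,w,h,k): cv2.imwrite(f"pics/{n}.png",cv2.resize(im[y:y+h,x:x+w],None,fx=k,fy=k,interpolation=cv2.INTER_CUBIC))
c(t,"c_mag",140,160,130,100+35,4.4) if 0 else c(t,"c_mag",140,160,130,135,4)
c(t,"c_pull",255,55,160,130,5) if 0 else c(t,"c_pull",255,55,160,130,4)
c(s,"c_sidepull",320,160,160,130,4)
c(s,"c_sidemag",230,130,130,70,6)
```

```text
(no output)
```

View pics/c_mag.png

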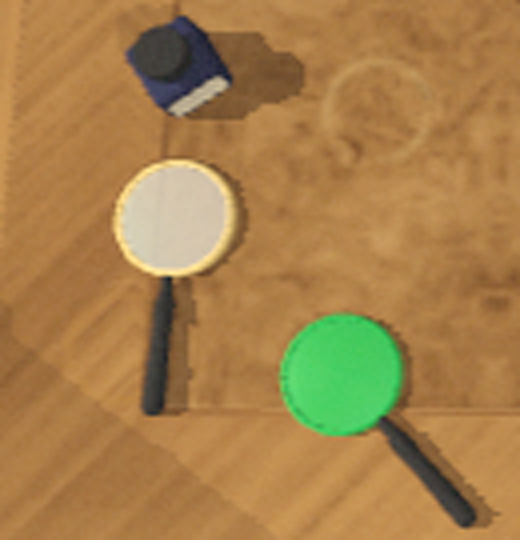

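View pics/c_pull.png

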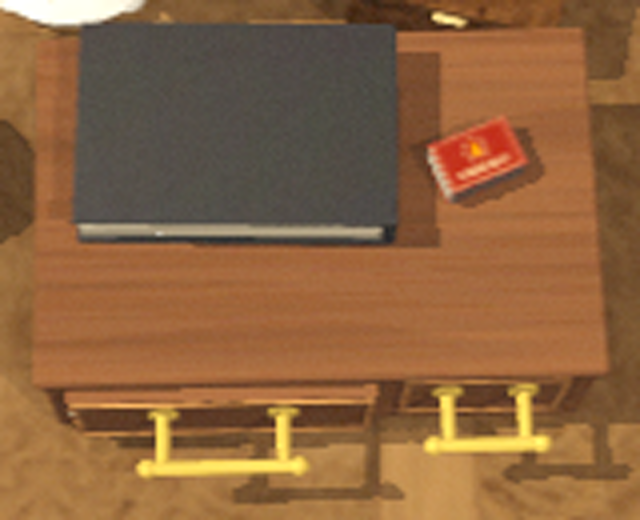

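View pics/c_sidepull.png

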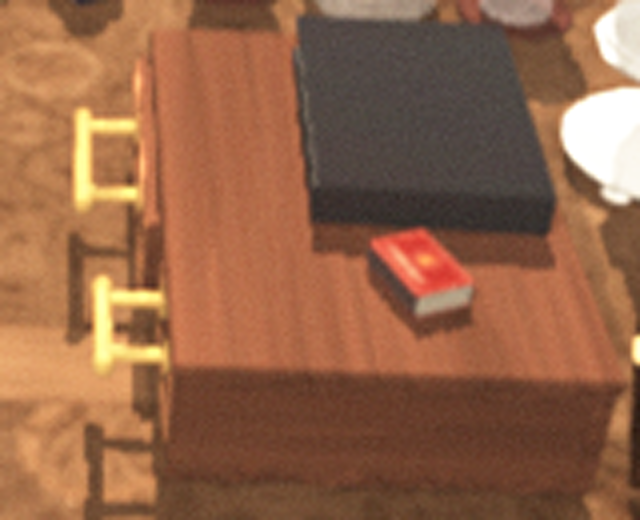

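View pics/c_sidemag.png

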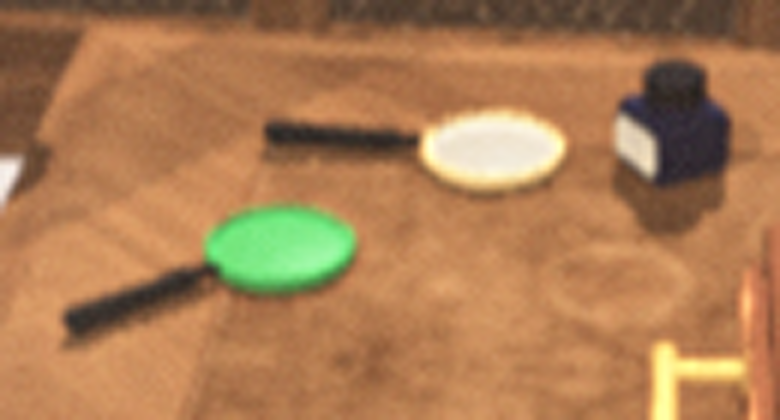

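```bash
cat > h.py <<'E'
import numpy as np
from station import env
from scipy.spatial.transform import Rotation as R
def ray(info,u,v):
    P=np.array(info["pose"]); d=P[:3,:3]@np.array([(u-info["cx"])/info["fx"],(v-info["cy"])/info["fy"],1]); return P[:3,3],d/np.linalg.norm(d)
def atz(info,u,v,z):
    o,d=ray(info,u,v); return o+d*(z-o[2])/d[2]
def tri(i1,p1,i2,p2):
    o1,d1=ray(i1,*p1);o2,d2=ray(i2,*p2)
    t=np.linalg.lstsq(np.c_[d1,-d2],o2-o1,rcond=None)[0]
    a,b=o1+t[0]*d1,o2+t[1]*d2; return (a+b)/2,np.linalg.norm(a-b)
def tool():
    s=env.observe(); q=s["orientation"]; return s["eef_pos"],R.from_quat(np.r_[q[1:],q[0]])
E
python3 - <<'E'
from h import *
np.set_printoptions(precision=1,suppress=True)
T=env.camera_info("top");S=env.camera_info("side")
for n,a,b in [("pullL",(291.75,172),(340.5,188.75)),("pullR",(330,171.5),(340.75,211.25)),("chL",(263.25,150),(358,168)),("chR",(406.75,148),(362,253)),
 ("ring",(184,214.5),(312.3,155)),("hend",(178,262.5),(274.7,152.2)),("neck",(181.75,230),(299.7,153.7))]:
    p,e=tri(T,a,S,b);print(n,p,"gap %.1f"%e)
print("z-plane", atz(T,291.75,172,60),atz(T,330,171.5,60),"front",atz(T,263.25,150,96),atz(T,406.75,148,96))
print("mag",atz(T,184,214.5,6),atz(T,178,262.5,10),atz(T,181.75,230,8))
print("ink",atz(T,184,177,30))
p,r=tool();print(p);print(r.as_matrix())
E
```

```text
pullL [633.4  50.   60.9] gap 3.2
pullR [636.6 -51.   56.1] gap 3.8
chL [682.6 122.2  89.1] gap 0.1
chR [ 688.3 -249.    89.7] gap 0.5
ring [530.3 349.9  -0.2] gap 4.7
hend [399.3 354.9   2.1] gap 3.6
neck [486.8 351.8   1.9] gap 4.0
z-plane [632.   49.8  60. ] [633.5 -51.2  60. ] front [680.1 121.1  96. ] [ 685.8 -247.5   96. ]
mag [526.9 346.8   6. ] [397.3 351.3  10. ] [484.1 348.9   8. ]
ink [626.4 345.6  30. ]
[215.3 586.5 222. ]
[[-0.  -0.9  0.3]
 [-0.   0.3  0.9]
 [-1.  -0.  -0. ]]
```

```bash
python3 - <<'E'
from h import *
p,r=tool();m=r.as_matrix();print(m.round(4),np.degrees(np.arctan2(m[0,2],m[1,2])))
E
python3 -m inch '{"offset":[[0,0,0],[0,0,0],[0,0,0],[0,0,0],[0,-0.030,-0.045],[0,-0.035,-0.05],[0,-0.035,-0.05],[0,-0.035,-0.05]],"roll":[-7,-7,-6.3,0,0,0,0,0],"grip":[0,0.5,1,1,1,1,1,1]}'
```

```text
[[-3.000e-04 -9.387e-01  3.446e-01]
 [-1.000e-03  3.446e-01  9.387e-01]
 [-1.000e+00 -1.000e-04 -1.000e-03]] 20.159637984867913
time: 1.15
eef_pos: [351.8, 390.3, 222.6]
orientation: [0.5, -0.5, 0.5, 0.5]
ft_force: [0.7, 0.9, -0.2]
grip_width: 24.8
```

```bash
python3 -m inch '{"offset":[[0,-0.026,-0.048],[0,-0.026,-0.048],[0,-0.026,-0.048],[0,-0.026,-0.048],[0,-0.026,-0.048],[0,-0.026,-0.048],[0,-0.026,-0.048],[0,-0.026,-0.055]],"roll":[0,0,0,0,0,0,0,0],"grip":[1,1,1,1,1,1,1,1]}'
python3 - <<'E'
from h import *
import cv2
i=env.camera_info("wrist");p,d=env.camera("wrist");print(np.array(i["pose"]).round(3).tolist(),tool()[0],np.degrees(tool()[1].as_matrix()).round(1)*0.01745)
cv2.imwrite("pics/w1.png",p[:,:,::-1])
E
```

```text
time: 2.15
eef_pos: [560.5, 0.7, 222.6]
orientation: [0.5, -0.5, 0.5, 0.5]
ft_force: [0.6, 0.4, 0.2]
grip_width: 0.5
[[-0.0, 0.96, 0.28, 485.193], [1.0, -0.0, 0.002, 0.747], [0.001, 0.28, -0.96, 384.862], [0.0, 0.0, 0.0, 1.0]] [562.23199584  -8.98627859 222.72195508] [[ 0.001745 -0.999885  0.008725]
 [-0.00349   0.008725  0.999885]
 [-0.999885 -0.001745 -0.00349 ]]
```

View pics/w1.png

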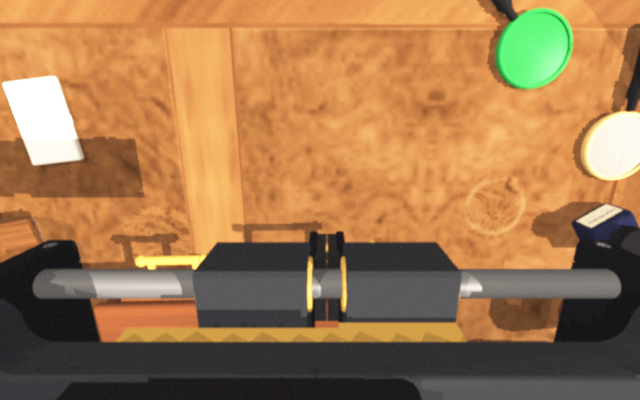

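The wrist camera looks back toward the robot, and the narrow pull is at (170,262). The wide pull is hidden behind the fingers, so I'll move above the gap and look again.

```bash
python3 -m inch '{"offset":[[0,-0.03,0],[0,-0.03,0],[0,-0.03,0],[0.02,0,0],[0.02,0,0],[0.02,0,0],[0,0,0],[0,0,0]],"roll":[-0.5,0,0,0,0,0,0,0],"grip":[1,1,1,1,1,1,1,1]}'
python3 - <<'E'
from h import *
import cv2
i=env.camera_info("wrist");p,d=env.camera("wrist");print(np.array(i["pose"]).round(3).tolist(),tool()[0],tool()[1].as_matrix().round(3))
cv2.imwrite("pics/w2.png",p[:,:,::-1])
E
```

```text
time: 3.2
eef_pos: [650.2, 2.4, 163.3]
orientation: [-0.498, 0.503, -0.497, -0.502]
ft_force: [-0.7, -0.0, 0.5]
grip_width: 0.5
[[-0.01, 0.96, 0.28, 574.792], [1.0, 0.01, 0.004, 1.803], [0.001, 0.28, -0.96, 325.484], [0.0, 0.0, 0.0, 1.0]] [650.32852796   2.34214569 163.58594381] [[ 0.001 -1.    -0.011]
 [ 0.    -0.011  1.   ]
 [-1.    -0.001  0.   ]]
```

View pics/w2.png

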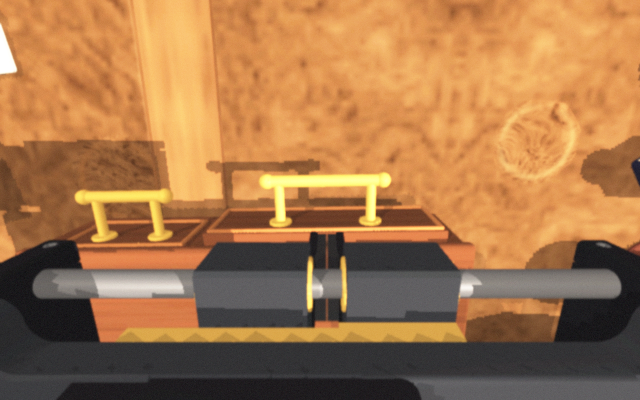

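The wide pull bar runs from (265,182) to (386,180). Its post feet are at (281,222) and (371,220), and the narrow pull is at (80..170,197).

Run:
```python
from h import *
np.set_printoptions(precision=1,suppress=True)
W=env.camera_info("wrist");T=env.camera_info("top")
for n,q,z in [("L",(386,180),60),("R",(265,182),60),("footL",(371,221),60),("footR",(281,223),60),("nL",(168,196),60),("nR",(81,197),60)]: print(n,atz(W,*q,z))
print(tri(W,(386,180),T,(291.75,172)),tri(W,(265,182),T,(330,171.5)))
```

```text
L [634.8  54.1  60. ]
R [637.7 -50.3  60. ]
footL [672.6  43.1  60. ]
footR [675.3 -37.6  60. ]
nL [ 651.1 -135.7   60. ]
nR [ 652.8 -212.    60. ]
(array([628.9,  49.4,  77.6]), np.float64(4.444683942684522)) (array([638.8, -52.1,  47.9]), np.float64(3.5107063442458455))
```

```bash
python3 -m inch '{"offset":[[0,-0.006,0],[0.03,0,0],[0.03,0,0],[0.02,0,0],[0.02,0,0],[0.01,0,0],[0.01,0,0],[0,0,0]],"roll":[0,0,0,0,0,0,0,0],"grip":[1,1,1,1,1,1,1,1]}'
python3 - <<'E'
from h import *
import cv2
i=env.camera_info("wrist");p,d=env.camera("wrist");print(tool()[0])
s,_=env.camera("side")
cv2.imwrite("pics/w3.png",p[:,:,::-1]);cv2.imwrite("pics/s3.png",cv2.resize(s[120:270,280:480,::-1],None,fx=4,fy=4))
E
```

```text
time: 4.25
eef_pos: [655.6, 2.4, 42.1]
orientation: [0.497, -0.503, 0.497, 0.503]
ft_force: [-0.5, -0.1, 0.5]
grip_width: 0.3
[655.97219482   2.41026437  42.70338848]
```

View pics/w3.png

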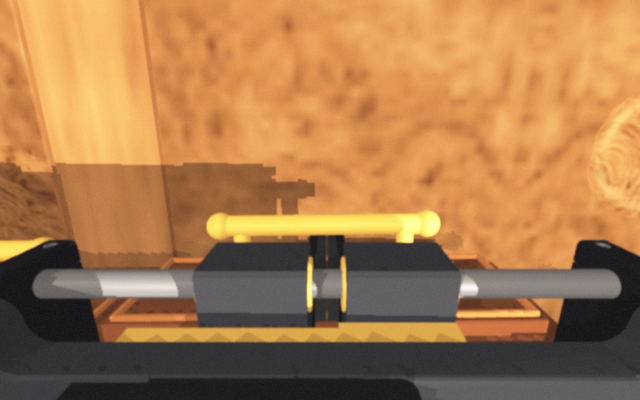

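View pics/s3.png

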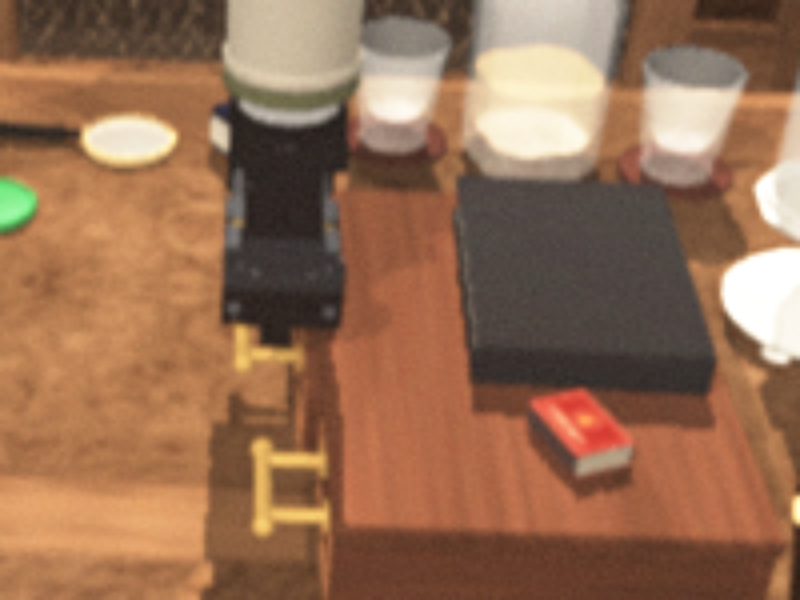

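The fingers are behind the bar at (327,240), between the posts. Now I'll pull.

```bash
python3 -m inch '{"offset":[[0,0.005,0],[0,0.01,0],[0,0.02,0],[0,0.025,0],[0,0.025,0],[0,0.025,0],[0,0.025,0],[0,0.025,0]],"roll":[0,0,0,0,0,0,0,0],"grip":[1,1,1,1,1,1,1,1]}'
python3 -m inch '{"offset":[[0,0.015,0],[0,0.01,0],[0,0.005,0],[0,0.004,0],[0,0.003,0],[0,0.003,0],[0,0.0,0],[0,0.0,0]],"roll":[0,0,0,0,0,0,0,0],"grip":[1,1,1,1,1,1,1,1]}'
```

```text
time: 5.35
eef_pos: [495.2, 0.2, 43.0]
orientation: [-0.498, 0.503, -0.497, -0.502]
ft_force: [2.4, -1.4, 0.2]
grip_width: 0.4
time: 6.35
eef_pos: [455.6, 0.3, 42.4]
orientation: [0.497, -0.503, 0.497, 0.503]
ft_force: [-0.1, 0.1, 0.2]
grip_width: 0.7
```

```bash
python3 -m inch '{"offset":[[0,0.002,0],[0,0.002,0],[0,0.002,0],[0,0.002,0],[0,0.001,0],[0,0.001,0],[0,0,0],[0,0,0]],"roll":[0,0,0,0,0,0,0,0],"grip":[1,1,1,1,1,1,1,1]}'
python3 - <<'E'
from h import *
import cv2
t,_=env.camera("top");s,_=env.camera("side");print(tool()[0])
cv2.imwrite("pics/t4.png",t[:,:,::-1]);cv2.imwrite("pics/s4.png",s[:,:,::-1])
E
```

```text
time: 7.35
eef_pos: [452.8, 0.4, 44.1]
orientation: [-0.501, 0.507, -0.493, -0.499]
ft_force: [32.1, 0.5, -25.2]
grip_width: 0.5
[4.52725046e+02 3.53673219e-01 4.41056035e+01]
```

View pics/t4.png

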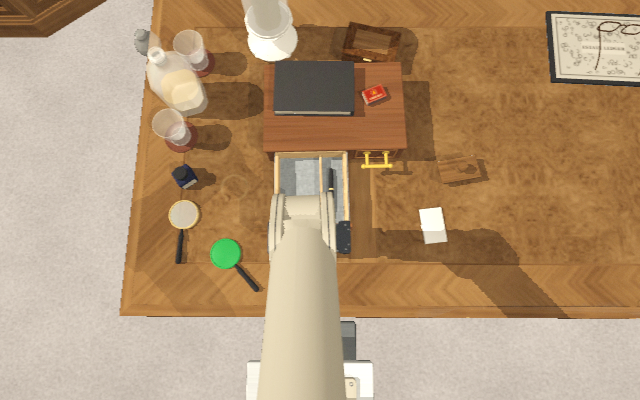

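View pics/s4.png

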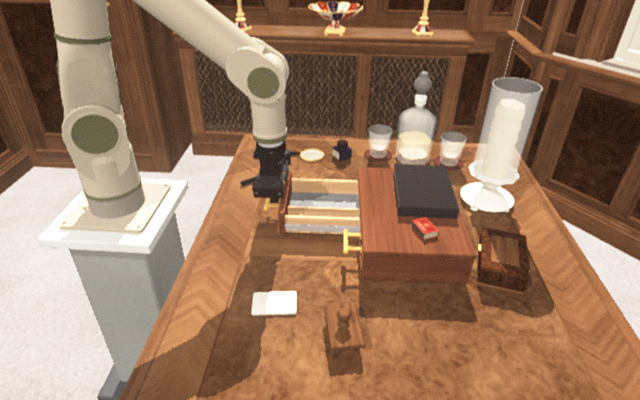

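The drawer is on its stop: the wrist reads 32 N and the compartments are visible at (280..345, 155..200). I'll back off and lift, then look at the bay.

```bash
python3 -m inch '{"offset":[[0,-0.008,0],[0,-0.004,0],[-0.02,0,0],[-0.04,0,0],[-0.04,0,0],[-0.03,0,0.05],[0,0,0.05],[0,0,0.05]],"roll":[0,0,0,0,0,0,0,0],"grip":[1,1,1,1,1,1,0.5,0]}'
python3 -m inch '{"offset":[[0,0,0.04],[0,0,0.05],[0,0,0.05],[0,0,0.05],[0,0,0.008],[0,0,0],[0,0,0],[0,0,0]],"roll":[0,0,0,0,0,0,0,0],"grip":[0,0,0,0,0,0,0,0]}'
python3 - <<'E'
from h import *
import cv2
t,_=env.camera("top");s,_=env.camera("side");w,_=env.camera("wrist");print(tool()[0],tool()[1].as_matrix().round(3))
cv2.imwrite("pics/t5.png",cv2.resize(t[140:290,250:410,::-1],None,fx=4,fy=4,interpolation=2));cv2.imwrite("pics/s5.png",cv2.resize(s[130:280,240:400,::-1],None,fx=4,fy=4,interpolation=2))
cv2.imwrite("pics/w5.png",w[:,:,::-1])
E
```

```text
time: 8.45
eef_pos: [455.6, 151.6, 172.8]
orientation: [0.497, -0.503, 0.497, 0.503]
ft_force: [0.1, -0.4, 0.4]
grip_width: 12.8
time: 9.45
eef_pos: [454.3, 346.9, 172.8]
orientation: [-0.498, 0.502, -0.498, -0.502]
ft_force: [-0.0, -0.2, -0.4]
grip_width: 85.5
[454.13687846 347.61231717 172.75683428] [[ 0.   -1.   -0.01]
 [ 0.   -0.01  1.  ]
 [-1.   -0.    0.  ]]
```

View pics/t5.png

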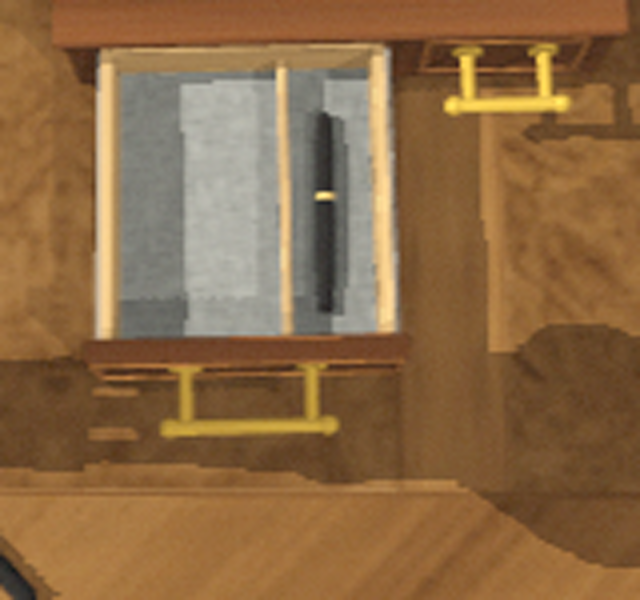

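View pics/s5.png

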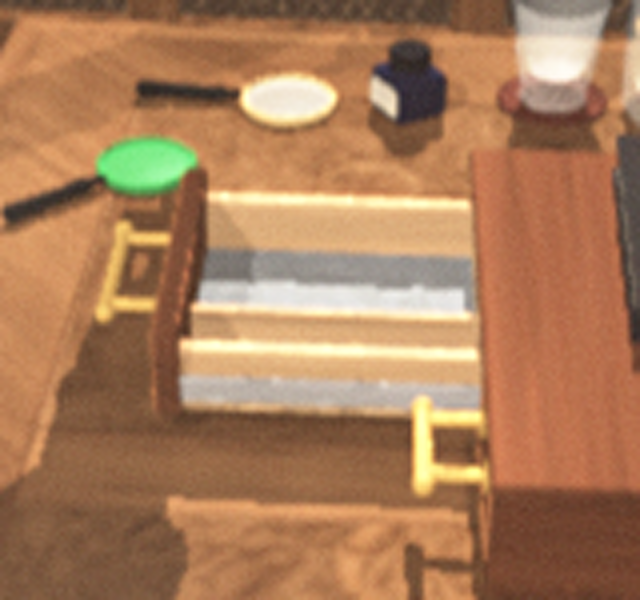

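View pics/w5.png

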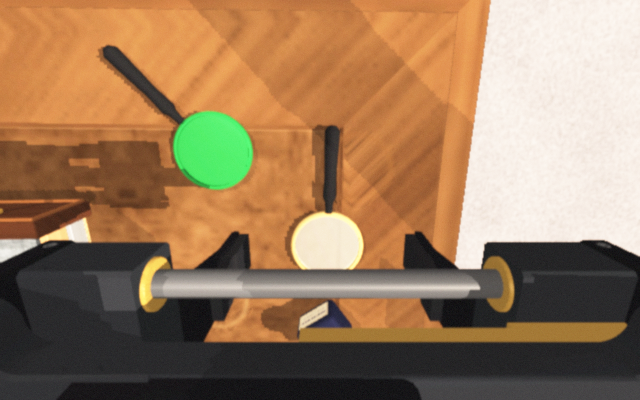

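Run:
```python
from h import *
np.set_printoptions(precision=1,suppress=True)
W=env.camera_info("wrist");T=env.camera_info("top")
f=lambda u,v:(250+u/4,140+v/4)
for n,q,z in [("ring",(327,243),6),("hend",(332,127),10),("neck",(329,208),8),("hmid",(331,170),8)]: print(n,atz(W,*q,z))
print("2view ring",tri(W,(327,243),T,(184,214.5)),"hend",tri(W,(332,128),T,(178,262.5)),"neck",tri(W,(329,210),T,(181.75,230)))
for n,q,z in [("pullL",(168,429),60),("pullR",(332,425),60),("wallLb",(118,68),66),("wallLf",(118,335),66),("divb",(278,70),50),("divf",(284,333),50),("backwall top",(200,68),66),("floor back",(200,75),24),("front top",(240,340),83)]: print(n,atz(T,*f(*q),z))
```

```text
ring [526.3 349.6   6. ]
hend [397.8 353.3  10. ]
neck [484.1 351.3   8. ]
hmid [442.1 352.9   8. ]
2view ring (array([528.3, 349.3,   0.5]), np.float64(1.1053029144675206)) hend (array([398.3, 353.3,   4.9]), np.float64(1.6532764122382129)) neck (array([485.7, 350.7,   5.5]), np.float64(3.0327193410190816))
pullL [434.3  45.6  60. ]
pullR [437.  -58.1  60. ]
wallLb [671.5  82.4  66. ]
wallLf [493.3  78.1  66. ]
divb [675.5 -23.3  50. ]
divf [497.1 -27.7  50. ]
backwall top [671.5  28.2  66. ]
floor back [680.6  30.7  24. ]
front top [487.9  -0.2  83. ]
```

The wrist view shows the brass-ringed glass clearly: ring at (327,243), handle (330,208) to (332,127). The green one at (213,150) stands apart. The drawer is empty left of the divider. The pen lies in the right channel.

```bash
python3 -m inch '{"offset":[[0,-0.0065,0.004],[0.03,0,0],[0.03,0,0],[0.03,0,0],[0.03,0,0],[0,0,0],[0,0,0],[0,0,0]],"roll":[2.3,0,0,0,0,0,0,0],"grip":[0.43,0.43,0.43,0.43,0.43,0.43,0.43,0.43]}'
python3 - <<'E'
from h import *
import cv2
w,_=env.camera("wrist");print(tool()[0],tool()[1].as_matrix().round(3))
cv2.imwrite("pics/w6.png",w[:,:,::-1])
E
```

```text
time: 10.6
eef_pos: [461.2, 353.0, 54.1]
orientation: [0.508, -0.493, 0.506, 0.493]
ft_force: [0.3, -0.1, 0.5]
grip_width: 49.8
[461.05919173 352.85556278  53.92097762] [[ 0.002 -1.     0.029]
 [ 0.002  0.029  1.   ]
 [-1.    -0.001  0.002]]
```

View pics/w6.png

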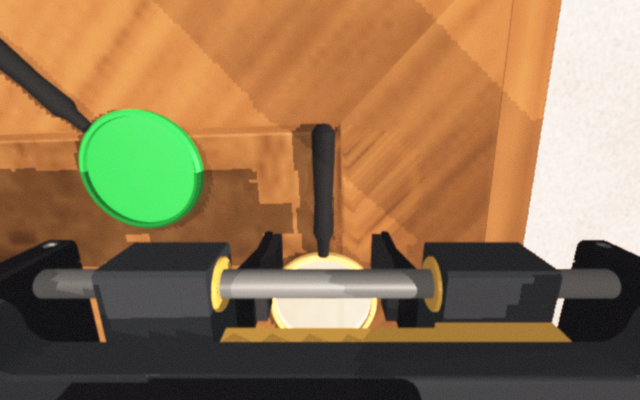

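```bash
python3 - <<'E'
from h import *
W=env.camera_info("wrist")
for q,z in [((323,125),10),((323,190),12),((323,250),9)]: print(atz(W,*q,z).round(1))
E
python3 -m inch '{"offset":[[0.02,0,0],[0.015,0,-0.001],[0.01,0,0],[0.005,0,0],[0,0,0],[0,0,0],[0,0,0],[0,0,0]],"roll":[0,0,0,0,0,0,0,0],"grip":[0.43,0.43,0.43,0.43,0.43,0.43,0.43,0.43]}'
```

```text
[396.6 353.1  10. ]
[438.9 351.8  12. ]
[484.1 350.3   9. ]
time: 11.65
eef_pos: [460.5, 351.4, 2.8]
orientation: [0.507, -0.493, 0.507, 0.493]
ft_force: [-0.8, -0.7, 0.3]
grip_width: 49.6
```

```bash
python3 -m inch '{"offset":[[0,0,0],[0,0,0],[0,0,0],[0,0,0],[0,0,0],[0,0,0],[-0.005,0,0],[-0.01,0,0]],"roll":[0,0,0,0,0,0,0,0],"grip":[0.7,1,1,1,1,1,1,1]}'
python3 -m inch '{"offset":[[-0.01,0,0],[-0.02,0,0],[-0.03,0,0],[-0.03,0,0],[-0.03,0,0],[-0.02,0,0],[0,0,0],[0,0,0]],"roll":[0,0,0,0,0,0,0,0],"grip":[1,1,1,1,1,1,1,1]}'
python3 - <<'E'
from h import *
import cv2
w,_=env.camera("wrist");s,_=env.camera("side");print(tool()[0],tool()[1].as_matrix().round(3))
cv2.imwrite("pics/w7.png",w[:,:,::-1]);cv2.imwrite("pics/s7.png",cv2.resize(s[80:230,220:400,::-1],None,fx=4,fy=4,interpolation=2))
E
```

```text
time: 12.65
eef_pos: [460.0, 351.1, 17.7]
orientation: [0.507, -0.493, 0.508, 0.493]
ft_force: [0.9, 0.4, -1.0]
grip_width: 13.6
time: 13.65
eef_pos: [459.9, 351.0, 156.8]
orientation: [0.507, -0.493, 0.507, 0.493]
ft_force: [0.4, -0.7, -2.5]
grip_width: 13.3
[459.82021651 350.82947734 156.39294511] [[-0.001 -1.     0.029]
 [-0.001  0.029  1.   ]
 [-1.     0.001 -0.001]]
```

View pics/w7.png

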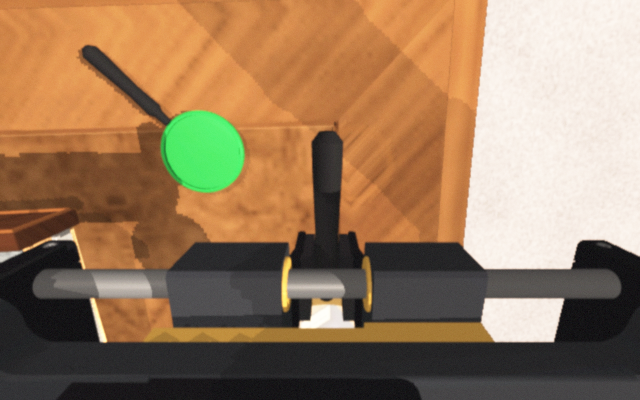

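View pics/s7.png

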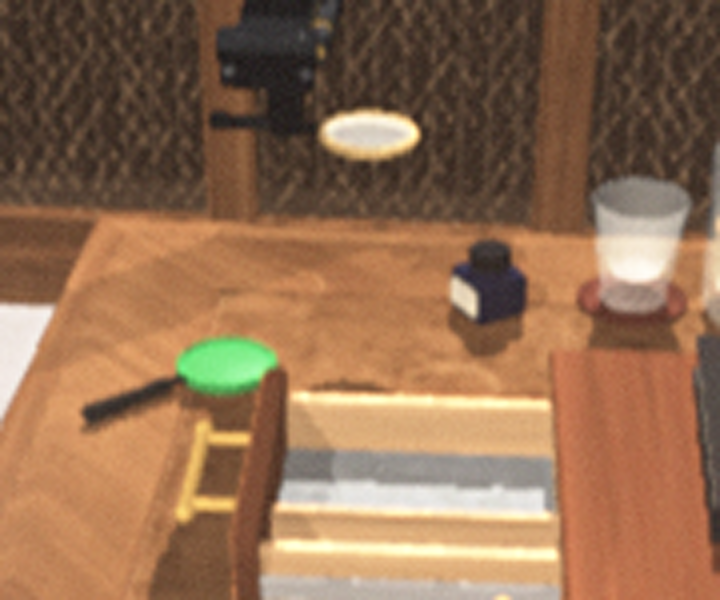

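The glass is held nearly level: handle end at (212,119) and ring at (370,134) in the side crop. Next I'll carry it over the bay.

```bash
python3 -m inch '{"offset":[[0,0,0],[0,-0.014,-0.0464],[0,-0.014,-0.0464],[0,-0.014,-0.0464],[0,-0.014,-0.0464],[0,-0.014,-0.0464],[0,-0.014,-0.0464],[0,-0.014,-0.0464]],"roll":[-3.1,0,0,0,0,0,0,0],"grip":[1,1,1,1,1,1,1,1]}'
python3 -m inch '{"offset":[[0,0,0],[0,0,0],[0.02,0,0],[0.02,0,0],[0.01,0,0],[0,0,0],[0,0,0],[0,0,0]],"roll":[0,0,0,0,0,0,0,0],"grip":[1,1,1,1,1,1,1,1]}'
python3 - <<'E'
from h import *
import cv2
i=env.camera_info("wrist");w,_=env.camera("wrist");s,_=env.camera("side");t,_=env.camera("top");print(tool()[0],tool()[1].as_matrix().round(3))
cv2.imwrite("pics/w8.png",w[:,:,::-1]);cv2.imwrite("pics/s8.png",cv2.resize(s[120:270,230:410,::-1],None,fx=4,fy=4,interpolation=2))
cv2.imwrite("pics/t8.png",cv2.resize(t[120:270,240:420,::-1],None,fx=4,fy=4,interpolation=2))
E
```

```text
time: 14.75
eef_pos: [566.4, 27.5, 156.8]
orientation: [0.493, -0.506, 0.494, 0.507]
ft_force: [-0.2, 0.8, -1.0]
grip_width: 13.5
time: 15.75
eef_pos: [566.9, 29.2, 108.3]
orientation: [-0.494, 0.506, -0.493, -0.506]
ft_force: [-0.7, 0.3, -1.4]
grip_width: 13.2
[566.71298453  29.06004046 107.90993756] [[ 0.001 -1.    -0.025]
 [ 0.    -0.025  1.   ]
 [-1.    -0.001  0.   ]]
```

View pics/w8.png

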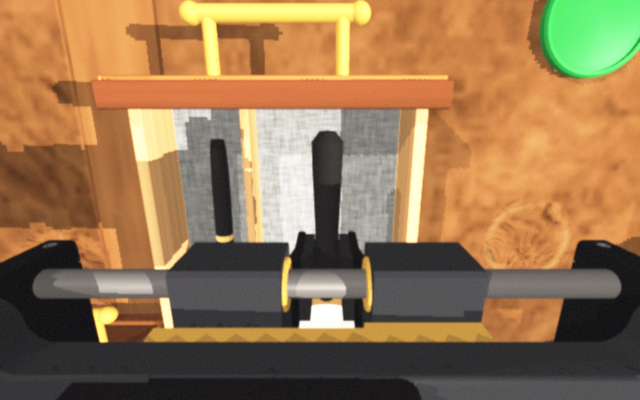

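View pics/s8.png

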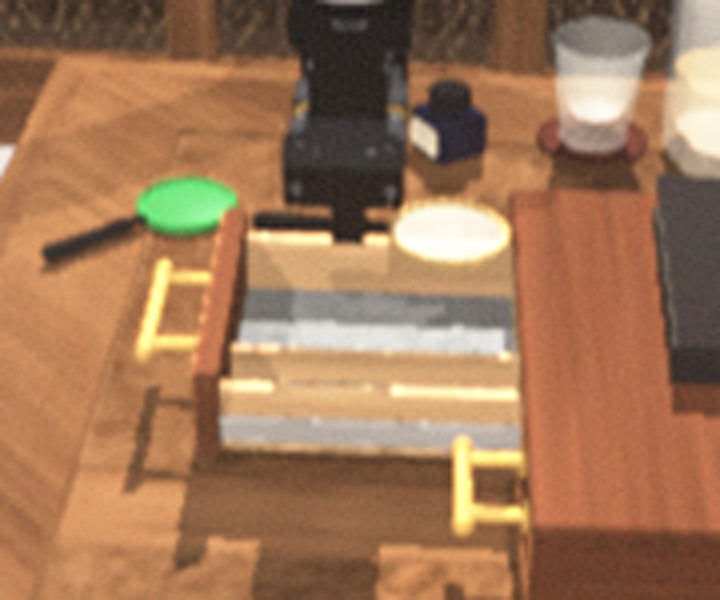

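View pics/t8.png

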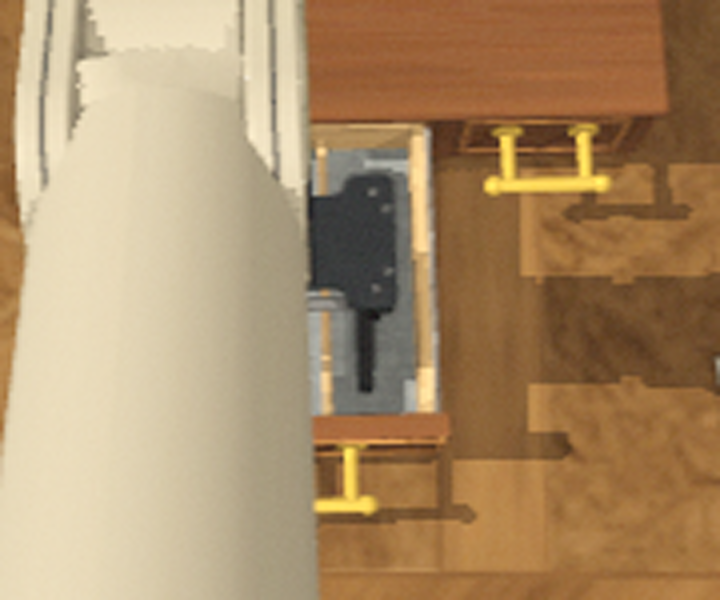

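Run:
```python
import cv2
w=cv2.imread("pics/w8.png");cv2.imwrite("pics/w8c.png",cv2.resize(w[60:250,230:440],None,fx=3.1,fy=3.1,interpolation=2))
```

```text
(no output)
```

View pics/w8c.png

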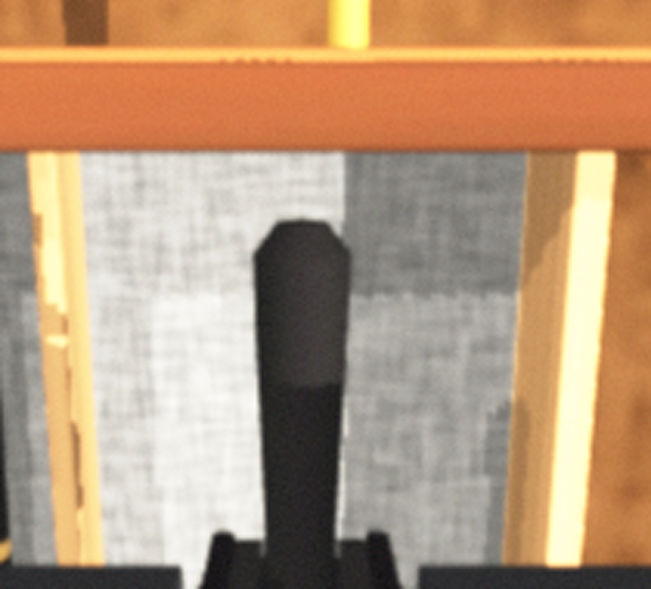

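Run:
```python
from h import *
W=env.camera_info("wrist")
for q,z in [((255.2,111.6),24),((263.5,240.6),24),((399.4,111.6),24),((391.9,240.6),24),((327,109),24),((327,132),112),((327,80),83),((190,12),60),((363,12),60)]: print(q,atz(W,*q,z).round(1))
```

```text
(255.2, 111.6) [495.9 -25.8  24. ]
(263.5, 240.6) [600.9 -22.8  24. ]
(399.4, 111.6) [493.2  82.6  24. ]
(391.9, 240.6) [598.3  85.7  24. ]
(327, 109) [492.7  28.1  24. ]
(327, 132) [503.1  28.1 112. ]
(327, 80) [476.9  27.6  83. ]
(190, 12) [439.4 -54.4  60. ]
(363, 12) [436.8  47.9  60. ]
```

Measured bay centre is (590,30). The glass's middle sits at about x=590, y=29, so it's aligned. I'll lower it.

```bash
python3 -m inch '{"offset":[[0.015,0,0.001],[0.015,0,0],[0.015,0,0],[0.012,0,0],[0.01,0,0],[0.007,0,0],[0.004,0,0],[0,0,0]],"roll":[0,0,0,0,0,0,0,0],"grip":[1,1,1,1,1,1,1,1]}'
python3 -m inch '{"offset":[[0.001,0,0],[0.001,0,0],[0,0,0],[0,0,0],[0,0,0],[0,0,0],[0,0,0],[0,0,0]],"roll":[0,0,0,0,0,0,0,0],"grip":[1,1,1,1,1,1,1,1]}'
python3 - <<'E'
from h import *
import cv2
s,_=env.camera("side");w,_=env.camera("wrist");print(tool()[0])
cv2.imwrite("pics/w9.png",w[:,:,::-1]);cv2.imwrite("pics/s9.png",cv2.resize(s[120:270,230:410,::-1],None,fx=4,fy=4,interpolation=2))
E
```

```text
time: 16.9
eef_pos: [566.5, 30.0, 29.5]
orientation: [0.494, -0.506, 0.494, 0.506]
ft_force: [0.1, 0.6, -1.6]
grip_width: 13.4
time: 17.9
eef_pos: [566.5, 30.1, 27.6]
orientation: [0.494, -0.506, 0.494, 0.506]
ft_force: [0.0, 0.6, -1.6]
grip_width: 13.8
[566.48337917  30.03657783  27.53146473]
```

View pics/s9.png

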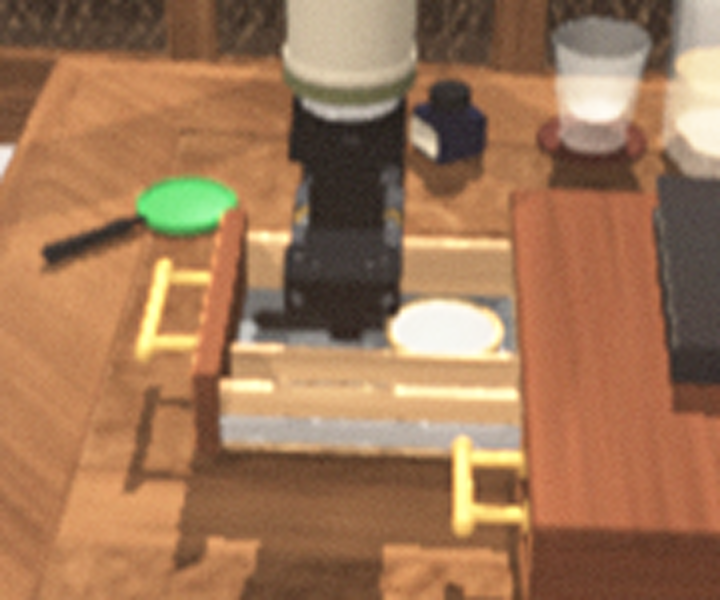

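View pics/w9.png

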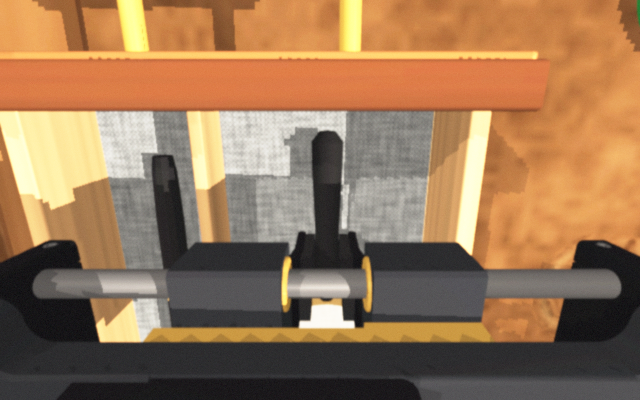

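The glass is in the bay, but the wrist still carries its weight (-1.6 N). I'll go down a little more.

```bash
python3 -m inch '{"offset":[[0.0005,0,0],[0.0005,0,0],[0.0005,0,0],[0,0,0],[0,0,0],[0,0,0],[0,0,0],[0,0,0]],"roll":[0,0,0,0,0,0,0,0],"grip":[1,1,1,1,1,1,1,1]}'
```

```text
time: 19.0
eef_pos: [566.8, 30.1, 26.4]
orientation: [-0.494, 0.506, -0.493, -0.506]
ft_force: [-1.9, -0.0, 5.4]
grip_width: 13.6
```

Contact with the floor: +5 N. I'll open just enough, about 38 mm so the backs stay clear of the walls, and go up.

```bash
python3 -m inch '{"offset":[[0,0,0],[0,0,0],[0,0,0],[0,0,0],[0,0,0],[0,0,0],[0,0,0],[0,0,0]],"roll":[0,0,0,0,0,0,0,0],"grip":[0.8,0.7,0.57,0.57,0.57,0.57,0.57,0.57]}'
python3 -m inch '{"offset":[[-0.005,0,0],[-0.01,0,0],[-0.02,0,0],[-0.03,0,0],[-0.03,0,0],[-0.03,0,0],[-0.01,0,0],[0,0,0]],"roll":[0,0,0,0,0,0,0,0],"grip":[0.57,0.57,0.57,0.57,0.57,0.57,1,1]}'
python3 - <<'E'
from h import *
import cv2
s,_=env.camera("side");w,_=env.camera("wrist");print(tool()[0])
cv2.imwrite("pics/w10.png",w[:,:,::-1]);cv2.imwrite("pics/s10.png",cv2.resize(s[120:270,230:410,::-1],None,fx=4,fy=4,interpolation=2))
E
```

```text
time: 20.0
eef_pos: [566.5, 30.1, 26.0]
orientation: [0.494, -0.506, 0.494, 0.506]
ft_force: [0.4, -0.3, -0.5]
grip_width: 38.1
time: 21.0
eef_pos: [566.7, 30.1, 161.4]
orientation: [-0.494, 0.506, -0.493, -0.506]
ft_force: [0.4, -0.8, -1.3]
grip_width: 24.5
[565.88439211  30.02782304 159.96221542]
```

View pics/s10.png

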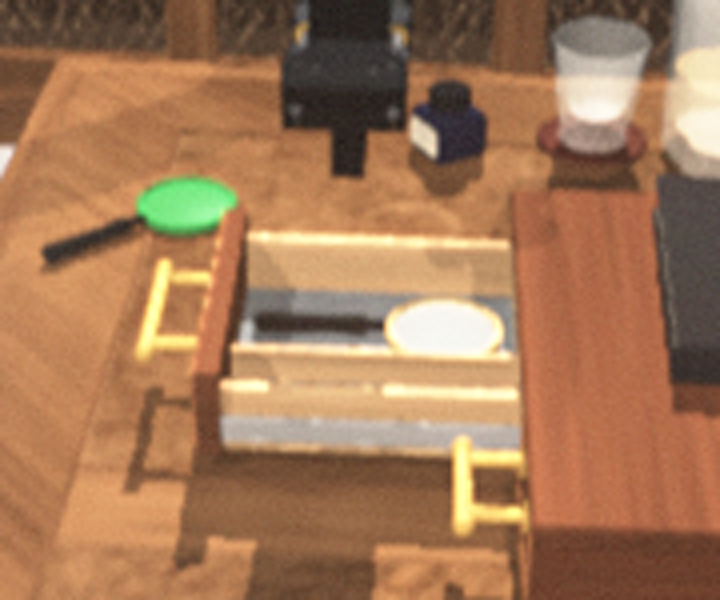

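View pics/w10.png

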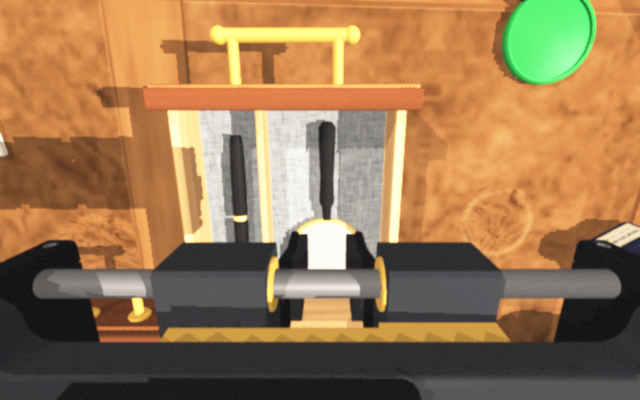

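```bash
python3 - <<'E'
from h import *
W=env.camera_info("wrist")
for q,z in [((327,122),34),((326.5,218),33),((258,109),24),((388,109),24),((319,109),24),((218,34),60),((353,34),60)]: print(q,atz(W,*q,z).round(1))
E
python3 -m inch '{"offset":[[0,0.03,-0.01],[0,0.04,-0.01],[0,0.039,-0.009],[0,0,0],[0.03,0,0],[0.03,0,0],[0,0,0],[0,0,0]],"roll":[0,0,0,0,0,0,0,0],"grip":[1,1,1,1,1,1,1,1]}'
python3 - <<'E'
from h import *
import cv2
i=env.camera_info("wrist");w,_=env.camera("wrist");print(tool()[0])
cv2.imwrite("pics/w11.png",w[:,:,::-1])
E
```

```text
(327, 122) [502.9  29.4  34. ]
(326.5, 218) [593.7  31.3  33. ]
(258, 109) [493.4 -33.6  24. ]
(388, 109) [490.5  84.7  24. ]
(319, 109) [492.   21.9  24. ]
(218, 34) [439.6 -54.2  60. ]
(353, 34) [437.   47.3  60. ]
time: 22.1
eef_pos: [458.8, -1.6, 101.6]
orientation: [-0.494, 0.506, -0.494, -0.506]
ft_force: [-0.3, 0.1, 0.6]
grip_width: 0.1
[459.04966053  -1.59972945 101.94738868]
```

View pics/w11.png

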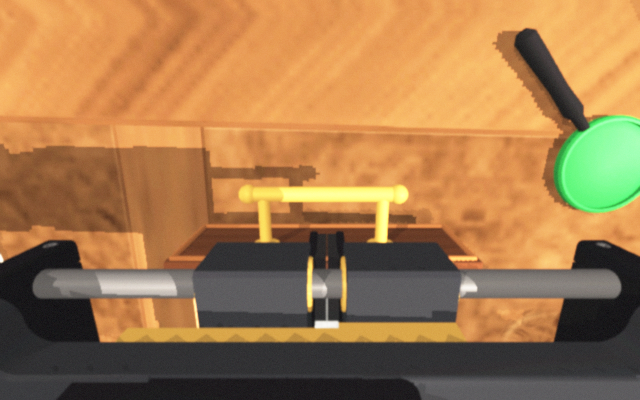

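The glass lies centred: handle end 11 mm behind the bay's front edge, flat beside the pen. The fingers are centred over the gap behind the bar, at (327,240) between the posts. I'll lower them and push.

```bash
python3 -m inch '{"offset":[[0.02,0,0],[0.02,0,0],[0.01,0,0],[0.01,0,0],[0,0,0],[0,-0.003,0],[0,-0.003,0],[0,-0.003,0]],"roll":[0,0,0,0,0,0,0,0],"grip":[1,1,1,1,1,1,1,1]}'
python3 -m inch '{"offset":[[0,-0.005,0],[0,-0.008,0],[0,-0.012,0],[0,-0.015,0],[0,-0.015,0],[0,-0.015,0],[0,-0.015,0],[0,-0.015,0]],"roll":[0,0,0,0,0,0,0,0],"grip":[1,1,1,1,1,1,1,1]}'
```

```text
time: 23.15
eef_pos: [467.4, -1.4, 41.3]
orientation: [0.494, -0.506, 0.494, 0.506]
ft_force: [-1.0, 0.6, 1.5]
grip_width: 0.3
time: 24.15
eef_pos: [568.6, 1.1, 40.9]
orientation: [-0.494, 0.506, -0.494, -0.506]
ft_force: [-2.0, -0.2, 1.3]
grip_width: 0.6
```

```bash
python3 -m inch '{"offset":[[0,-0.015,0],[0,-0.015,0],[0,-0.015,0],[0,-0.012,0],[0,-0.01,0],[0,-0.008,0],[0,-0.005,0],[0,-0.003,0]],"roll":[0,0,0,0,0,0,0,0],"grip":[1,1,1,1,1,1,1,1]}'
python3 -m inch '{"offset":[[0,-0.003,0],[0,-0.003,0],[0,-0.003,0],[0,-0.002,0],[0,-0.002,0],[0,-0.002,0],[0,0,0],[0,0,0]],"roll":[0,0,0,0,0,0,0,0],"grip":[1,1,1,1,1,1,1,1]}'
```

```text
time: 25.15
eef_pos: [650.2, 3.2, 40.9]
orientation: [0.494, -0.506, 0.494, 0.506]
ft_force: [-1.2, 0.4, -0.0]
grip_width: 0.6
time: 26.15
eef_pos: [665.5, 3.3, 41.3]
orientation: [-0.494, 0.506, -0.494, -0.506]
ft_force: [-1.0, -0.5, -0.5]
grip_width: 0.4
```

```bash
python3 -m inch '{"offset":[[0,-0.002,0],[0,-0.002,0],[0,-0.0015,0],[0,-0.001,0],[0,-0.001,0],[0,-0.001,0],[0,0,0],[0,0,0]],"roll":[0,0,0,0,0,0,0,0],"grip":[1,1,1,1,1,1,1,1]}'
```

```text
time: 27.15
eef_pos: [669.0, 3.5, 41.1]
orientation: [0.491, -0.503, 0.496, 0.509]
ft_force: [-31.7, -0.4, 21.9]
grip_width: 0.0
```

The wrist reads 32 N, so the drawer is on its home stop. I'll back off, lift and check.

```bash
python3 -m inch '{"offset":[[0,0.005,0],[0,0.005,0],[0,0.002,0],[0,0,0],[-0.03,0,0],[-0.03,0,0],[-0.04,0,0],[-0.04,0,0]],"roll":[0,0,0,0,0,0,0,0],"grip":[1,1,1,1,1,1,1,1]}'
python3 -m inch '{"offset":[[0,0,0.05],[0,0,0.06],[0,0,0.06],[0,0.02,0.06],[0,0.02,0.06],[0,0,0.02],[0,0,0],[0,0,0]],"roll":[0,0,0,0,0,0,0,0],"grip":[1,1,1,1,1,1,1,1]}'
python3 - <<'E'
from h import *
import cv2
t,_=env.camera("top");s,_=env.camera("side");print(tool()[0])
cv2.imwrite("pics/t12.png",t[:,:,::-1]);cv2.imwrite("pics/s12.png",cv2.resize(s[160:290,320:480,::-1],None,fx=4,fy=4,interpolation=2))
cv2.imwrite("pics/t12c.png",cv2.resize(t[55:185,255:415,::-1],None,fx=4,fy=4,interpolation=2))
E
```

```text
time: 28.15
eef_pos: [661.7, 3.4, 182.2]
orientation: [-0.494, 0.506, -0.494, -0.506]
ft_force: [0.7, 0.2, -0.5]
grip_width: 0.2
time: 29.15
eef_pos: [615.6, 308.2, 181.1]
orientation: [-0.494, 0.506, -0.495, -0.505]
ft_force: [0.1, -0.5, -0.6]
grip_width: 0.3
[615.53690996 308.28430712 181.19192032]
```

View pics/t12.png

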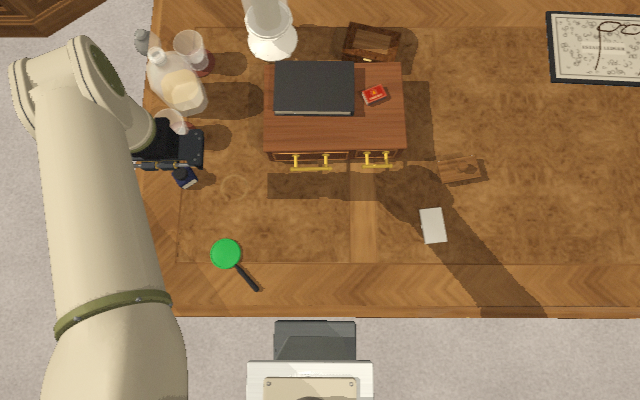

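View pics/t12c.png

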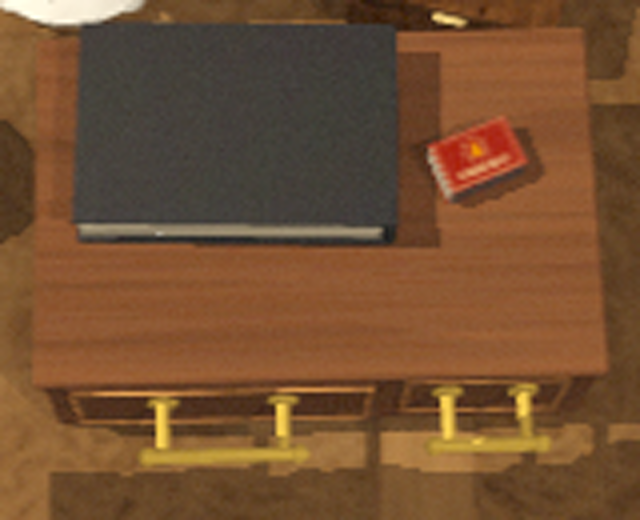

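View pics/s12.png

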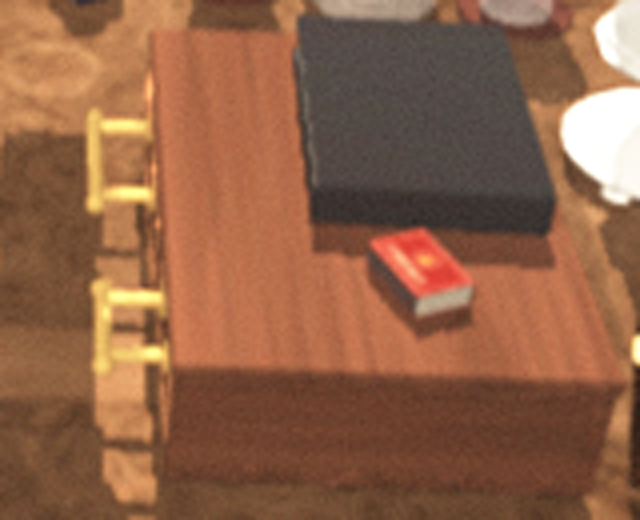

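Run:
```python
from h import *
T=env.camera_info("top");S=env.camera_info("side")
f=lambda u,v:atz(T,255+u/4,55+v/4,60).round(1)
g=lambda u,v:atz(S,320+u/4,160+v/4,60).round(1)
print("top wide",f(147,459),f(302,455)," before",f(147,468),f(300,466)," narrow",f(432,447),f(547,442))
print("side wide",g(93,112),g(94,208)," before",g(82,112),g(83,205)," narrow",g(98,284),g(101,370))
h=lambda u,v:atz(S,320+u/4,160+v/4,96).round(1)
print("edge",h(152,32),h(168,372))
import cv2
t=env.camera("top")[0];s=env.camera("side")[0]
c=np.hstack([cv2.resize(t[140:185,255:415],None,fx=5,fy=5,interpolation=2)])[:,:,::-1]
cv2.imwrite("pics/t13.png",c);cv2.imwrite("pics/s13.png",cv2.resize(s[165:265,325:375,::-1],None,fx=6,fy=6,interpolation=2))
```

```text
top wide [638.2  49.9  60. ] [641.1 -52.5  60. ]  before [632.   49.8  60. ] [633.5 -51.2  60. ]  narrow [ 646.6 -138.5   60. ] [ 650.2 -214.6   60. ]
side wide [642.6  56.9  60. ] [645.6 -58.   60. ]  before [634.9  56.3  60. ] [638.4 -55.3  60. ]  narrow [ 649.6 -137.    60. ] [ 652.7 -216.3   60. ]
edge [682.  110.3  96. ] [ 688.  -256.2   96. ]
```

View pics/t13.png

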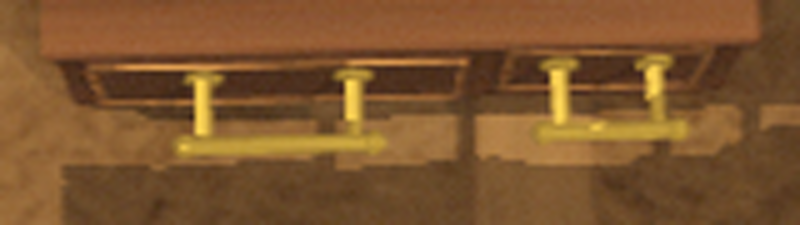

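View pics/s13.png

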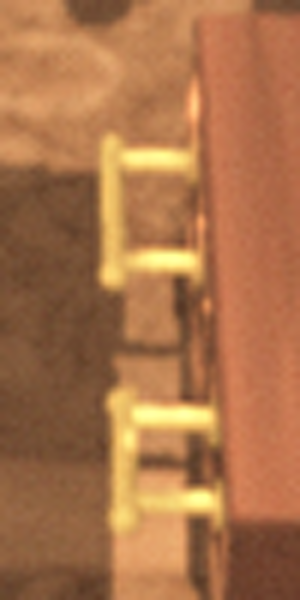

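By both cameras the wide pull stands about 3 mm further out than the shut narrow one. I may have brushed the bar on leaving. I'll push again, from in front of the bar, so that backing away can't pull it out.

```bash
python3 -m inch '{"offset":[[0,0,-0.02],[0,0,-0.05],[0,0.005,-0.05],[0,0.005,-0.055],[0,0.007,-0.055],[0,0,-0.05],[0,0,-0.03],[0,0,0]],"roll":[0,0,0,0,0,0,0,0],"grip":[1,1,1,1,1,1,1,1]}'
python3 -m inch '{"offset":[[0,0.005,0],[0.03,0,0],[0.04,0,0],[0.035,0,0],[0.02,0,0],[0.005,0,0],[0,0,0],[0,0,0]],"roll":[0,0,0,0,0,0,0,0],"grip":[1,1,1,1,1,1,1,1]}'
```

```text
time: 30.35
eef_pos: [604.6, -4.7, 181.4]
orientation: [-0.495, 0.505, -0.495, -0.504]
ft_force: [0.0, 0.9, -0.5]
grip_width: 0.2
time: 31.35
eef_pos: [601.1, 0.5, 52.4]
orientation: [-0.494, 0.507, -0.493, -0.506]
ft_force: [0.1, -1.1, 0.1]
grip_width: 0.5
```

Run:
```python
from h import *
import cv2
w,_=env.camera("wrist");s,_=env.camera("side");print(tool()[0])
cv2.imwrite("pics/s14.png",cv2.resize(s[140:270,300:460,::-1],None,fx=4,fy=4,interpolation=2))
```

```text
[6.00815891e+02 5.27689175e-01 5.20397313e+01]
```

View pics/s14.png

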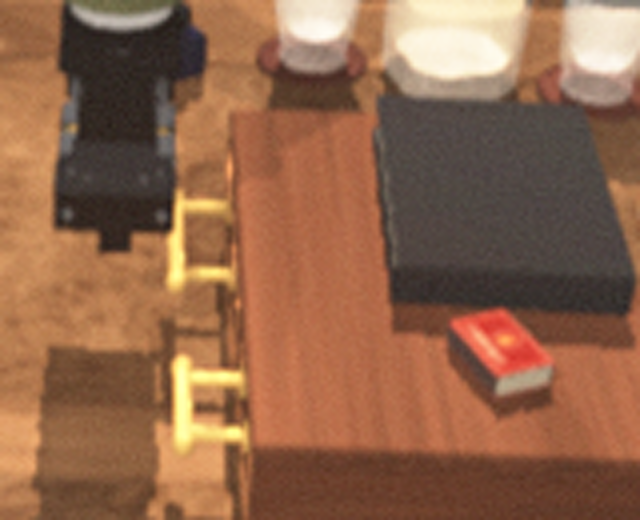

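```bash
python3 -m inch '{"offset":[[0,-0.01,0],[0,-0.008,0],[0,-0.003,0],[0,-0.002,0],[0,-0.001,0],[0,0,0],[0,0,0],[0,0,0]],"roll":[0,0,0,0,0,0,0,0],"grip":[1,1,1,1,1,1,1,1]}'
python3 -m inch '{"offset":[[0,-0.001,0],[0,-0.001,0],[0,-0.001,0],[0,-0.001,0],[0,-0.001,0],[0,0,0],[0,0,0],[0,0,0]],"roll":[0,0,0,0,0,0,0,0],"grip":[1,1,1,1,1,1,1,1]}'
```

```text
time: 32.45
eef_pos: [624.1, 1.1, 51.1]
orientation: [0.494, -0.506, 0.494, 0.506]
ft_force: [0.4, 0.1, 0.2]
grip_width: 0.4
time: 33.45
eef_pos: [629.3, 1.2, 51.0]
orientation: [-0.494, 0.506, -0.494, -0.506]
ft_force: [0.3, 0.2, 0.1]
grip_width: 0.1
```

```bash
python3 -m inch '{"offset":[[0,-0.001,0],[0,0,0],[0,-0.001,0],[0,0,0],[0,-0.001,0],[0,0,0],[0,0,0],[0,0,0]],"roll":[0,0,0,0,0,0,0,0],"grip":[1,1,1,1,1,1,1,1]}'
python3 -m inch '{"offset":[[0,-0.001,0],[0,0,0],[0,-0.001,0],[0,0,0],[0,-0.001,0],[0,0,0],[0,0,0],[0,0,0]],"roll":[0,0,0,0,0,0,0,0],"grip":[1,1,1,1,1,1,1,1]}'
```

```text
time: 34.45
eef_pos: [629.9, 1.2, 50.8]
orientation: [0.493, -0.505, 0.495, 0.508]
ft_force: [-14.9, -0.1, 10.1]
grip_width: 0.7
time: 35.45
eef_pos: [630.3, 1.2, 50.7]
orientation: [0.491, -0.503, 0.496, 0.509]
ft_force: [-28.3, 0.2, 21.2]
grip_width: 0.4
```

Hard stop straight away: from 0 to 28 N within 0.5 mm. The bar now reads 644 against 438 when open, which matches 208 mm of travel to within the wrist's give. I'll retreat straight back.

```bash
python3 -m inch '{"offset":[[0,0.005,0],[0,0.01,0],[0,0.02,0],[0,0.02,0],[-0.03,0,0],[-0.05,0,0],[-0.05,0,0],[-0.03,0,0]],"roll":[0,0,0,0,0,0,0,0],"grip":[1,1,1,1,1,1,1,1]}'
python3 -m inch '{"offset":[[0,0,0.04],[0,0,0.05],[0,0,0.05],[0,0,0.05],[0,0,0.03],[0,0,0],[0,0,0],[0,0,0]],"roll":[0,0,0,0,0,0,0,0],"grip":[1,1,1,1,1,1,1,1]}'
python3 - <<'E'
from h import *
import cv2
t,_=env.camera("top");s,_=env.camera("side");o=env.observe();print(o["eef_pos"],o["ft_force"],np.abs(o["qd"]).max())
cv2.imwrite("pics/t15.png",t[:,:,::-1]);cv2.imwrite("pics/s15.png",s[:,:,::-1])
E
```

```text
time: 36.45
eef_pos: [581.0, -0.2, 213.9]
orientation: [-0.495, 0.507, -0.493, -0.505]
ft_force: [-0.2, -0.3, -0.7]
grip_width: 0.3
time: 37.45
eef_pos: [575.1, 218.3, 211.3]
orientation: [-0.494, 0.506, -0.494, -0.506]
ft_force: [-0.4, -0.3, -0.4]
grip_width: 0.7
[574.97593469 218.78016713 211.21659234] [-0.05562553 -0.55379628  0.03663451] 0.0043352446526951595
```

View pics/t15.png

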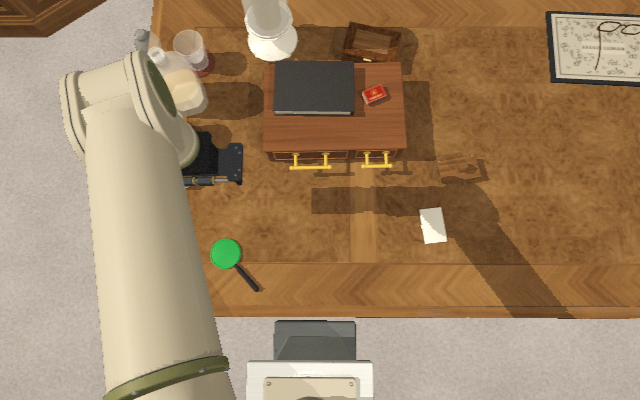

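View pics/s15.png

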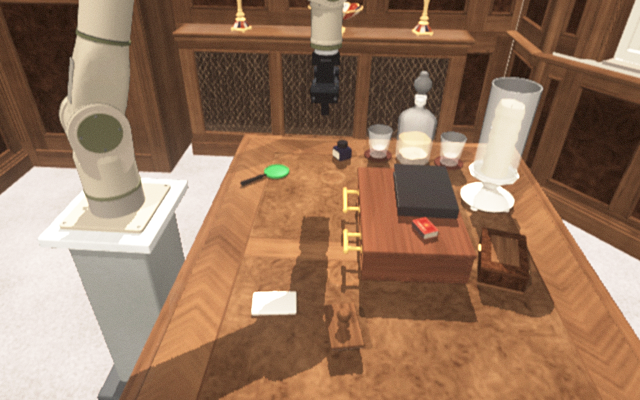

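The pull has moved from row 169 to row 168 and lines up with the narrow one (row 166) along the chest's slight turn. The ink bottle, card case and blotter are where they were, and the arm is free and still.

Run:
```python
from station import env
env.job_done(); print(env.observe()["time"])
```

```text
the job is handed in; nothing more can be done
the job is handed in; nothing more can be done
```

The reading glass is in the left compartment of the wide drawer, and the drawer is pushed home. I handed the job in at about 37.5 s of the 69 s allowed; no verdict is given.

- **Opening:** I hooked the closed fingers behind the pull and drew the drawer out until it met its stop at about 32 N.
- **Placing:** I gripped the brass-ringed glass across its handle and left the green one alone. I lowered it until the floor pushed back with 5 N, then let go. A check picture put its middle about 98 mm behind the bay's front edge and within a few mm of the centre line, lying flat and lengthwise.
- **Closing:** I pushed the drawer at no more than about 0.12 m/s until it stopped at about 32 N.
- **Check that disagreed:** After that first push, both cameras showed the pull about 3 mm further out than the narrow drawer's, and I may have brushed the bar on leaving. I pushed again from in front of the bar and met a hard stop at once, about 28 N within 0.5 mm, then backed straight away.
- **Last checks:** By the contact points, the bar had travelled about 206 mm between the two stops, against 208 mm nominal. I put the difference down to the wrist flexing. In the last pictures the narrow drawer was shut; the card case, ink bottle and blotter looked unmoved by eye. The arm stood still, clear of everything. The glass can't be seen with the drawer shut, so its position after closing is unchecked.

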